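# Lock the dryer fan wheel and take off its hub cap

### The job

The tumble dryer's fan is on the worktop for a lint clean and its hub cap has to come off. Slide the locking key's blade flat through the slot in the side of the fan housing, fully home, so the wheel cannot turn, and leave it there; then unscrew the hub cap. Nobody knows whether this fan has a right-hand or a left-hand thread, so try one way and then the other. Finish holding the cap in the gripper, upright and still, about 10 cm above where it sat, and do not shift the scrub brush or the mug.

Things in the scene. Friction and masses are not known exactly. Their poses are not given: they have to be found in the camera images.
- fan_housing: Grey plastic round fan housing, open on top, fixed to the worktop. 144 mm across (154 at the top rim, screw eyes to 170), rim 50 mm high; origin on the worktop under the hub, z up. Its -x axis points out through the slot block, the side where the key goes in. An outlet duct 60 mm wide runs to its -y side, ending 117 mm from the centre.
- hub_seat (a point): On the wheel's axis, 48 mm up, where the cap's underside sits at the start. The white wheel has 12 upright vanes, 44 to 62 mm from the axis, tops 46 mm high, and spins freely until the key is between two vanes (a gap lies behind the slot at the start); with the key in it has up to 10 degrees of play each way. The threaded hub post, 30 mm across, ends 66 mm above the worktop.
- slot_mouth (a point): Centre of the slot's outer opening, in the outer face of the slot block, 90 mm from the housing's centre and 9 mm above the worktop. The slot is level, 18 mm wide, 8 mm high, 22 mm long, and runs straight in along the housing's +x axis. This point's axes are the housing's.
- locking_key: Flat key lying on the worktop, 116 mm long: wooden handle 70 long, 24 wide, 18 mm thick; level steel blade 46 long, 16 wide (12 at the tip), 4 mm thick, at half the handle's thickness. Origin: centre of the handle's underside, z up, x towards the blade. Home: handle's front end against the slot block, origin 125 mm from the housing's centre. Lying flat, its blade is level with the slot.
- key_tip (a point): Tip of the key's blade, 81 mm ahead of the key's origin and 9 mm above its underside.
- hub_cap: Black ribbed round cap on the hub of the wheel, 44 mm across, 36 mm high, upright, about 60 g. Origin: centre of its underside, z up. All of it stands above wheel and housing, so it can be gripped from above at any yaw. Inside are two lugs that run in the thread. A spring washer under it holds it snug with about 15 N.
- cap_top (a point): Centre of the cap's top, 36 mm above its origin. Loosening way (clockwise or anticlockwise, changes from start to start, cannot be seen): the cap comes off the thread after about 70 degrees against the wheel, rising 4 mm, then lifts straight up; it can turn to about 115 degrees. Other way: at its stop, it turns only by the wheel's play, then a grip of 20 N slips round it.
- scrub_brush: Wooden scrub brush with blue bristles, 61x154x46 mm, lying on the worktop; leave alone. Origin at the centre of its underside.
- mug: White spotted mug with a handle, 82x114x91 mm, standing on the worktop; leave alone. Origin at the centre of its underside.
Things that resemble listed ones, but are neither listed nor needed, are in the scene too. Of the things shaped like the hub_cap, the black one is meant.

How it is judged:
By the outcome, as a careful person would: the job done as asked, in the order asked, and still so for the second after the job is handed in, while the arm keeps its last pose, push and grip.
It also fails if it takes over 61 s, if anything falls off the work surface, if the arm or the gripper's body presses on something with over 40 N, if the wrist force passes 120 N, or if a joint passes its speed limit or range.

### The arm

A 7-joint arm with a two-finger parallel gripper is mounted at the origin on a cart in front of the work surface, level with it; the furniture and walls round the work are solid. World frame = base frame: x ahead of the robot, y to its left, z up, the work surface at z = 0. Lengths are in mm, angles in rad, forces in N, time in s.
With the tool pointing down it reaches from about 400 to 900 mm from the base axis. Payload 5.6 kg.
Tool frame: the origin (TCP) lies at the very end of the fingers, on their centre line; the grasp point (between the pads) lies 19 mm behind it (hold_point_z is the distance from the TCP to the grasp point, in mm); z points along the fingers, y is the line along which they close (so a half turn about z gives the same grasp; the last joint's range is limited). The gripper opens to 92 mm and grips with 3 to 60 N. Pads are 20 mm wide; open, the fingers measure 128 mm over their backs; the gripper's body (75 mm by 189 mm) begins 69 mm behind the grasp point.
Start: joints at [1.255, 0.468, -0.012, 1.603, 0.006, 1.071, -0.056], TCP at [175.086, -625.982, 214.592] pointing down, gripper open.
Joint ranges: [-2.53, 2.53], [-0.31, 2.02], [-1.57, 1.55], [0.28, 2.44], [-1.29, 4.43], [0.15, 1.84], [-2.92, 2.92]. Speed limits (rad/s): [2.57, 2.57, 3.14, 3.14, 3.14, 3.14, 3.14].

### API

Orientations are given as a unit quaternion [x, y, z, w].
In Python, from plant import sense, get_image, camera_model, finish_job, hold_point_z gives the robot as it stands.
- The arm moves only by the tool apply_moves, never from a script. Its argument "increments" is a list of rows, each a list of 2 entries, a list of its own where there are three numbers: the shift along the tool's x, y, z in units of 30 mm (1.0 is 30 mm), then the turn about the tool's z in units of 6 degrees (1.0 is 6 degrees). In form: [[[tx, ty, tz], roll], ...]. A call has 1 to 8 rows; each row shifts and turns the commanded pose from where the row before left it, along the tool's axes as they then stand; what a row does not reach is not made up. A row lasts 1/10 s, in which the tool goes at most 50 mm and 8.59 degrees, less where a joint would pass 70% of its speed; a pose out of reach is approached as far as the arm can. A call is refused whole if a number of a shift passes 1 or a number of a turn 1, either way. A call with a gripper value outside its range is refused whole. "hand" is the closure, from -1 (fully open) to 1 (shut), set as the call begins (left out, the last holds). The fingers move at their own pace and stop on an object; "newtons" is the grip in N (left out, the last holds). Time passes only in rows, so rows that do not move let the fingers close. It gives the time, the measured TCP pose, the force, the opening and the grip force at its end, in the units of the state.
- sense(): the state, without advancing time (a new reading comes with each control period).
- get_image(name): name is "scene" or "top" or "wrist"; returns the picture (480x640x3 uint8, red, green, blue); there is no depth.
- camera_model(name): a dict with "K" (3x3 intrinsics, pixels), "dist_coeffs" ([k1, k2, p1, p2, k3] as OpenCV has them; the pictures are not rectified), "xyz" and "rotation" of the camera in the world; the wrist camera has in their place "tool_from_camera" (4x4, takes a point from camera to tool coordinates, whose origin is the TCP and whose axes are the flange's). Camera axes: x right, y up, looking along -z (the intrinsics and any distortion apply to the point x, -y, -z); pixel columns grow to the right and rows downward; lengths in mm; the calibration is good to about 2 mm. A picture is of the moment at which its call begins: read the wrist's pose just before it. camera_model takes no time and is no camera call.
- finish_job(): hands the job in; it is judged then, once.
The state is a dict: "time": time; "joint_positions": joint angles; "qd": joint speeds; "joint_torque": joint torques, N m; "position": TCP position; "tool_rot": TCP orientation; "force": force on the tool from outside, world axes, zero at the start; "moment": the same for the moment, N m; "gripper_width": finger opening in mm; "finger_force": force on a finger pad.
Only numpy, scipy, OpenCV 4.12 (cv2) and the standard library are available. Lean on these libraries where they do the work, as an engineer would, in place of code of your own. Each camera call takes 0.05 s, during which the arm holds its last target. There are 200 camera calls.

## Working session

There is one attempt and no reset: what is moved stays moved. The work goes in short steps, Python scripts to look and compute and a tool call to move; the robot and the scene stay as the last step left them, time stands still between calls to the robot, and variables do not carry over. Pictures are saved under pics/ and viewed, at most 12 in all, crops included, and the job is handed in when it is done.

Besides the shell and the picture viewer there is one more tool, called as name(argument=value, ...) on one line, values as JSON. apply_moves: Moves the arm, as the interface text tells. Its arguments: {"type":"object","properties":{"increments":{"type":"array","items":{"type":"array"}},"hand":{"type":"number"},"newtons":{"type":"number"}},"required":["increments"]}

```bash
mkdir -p pics; ls
cat > h.py <<'E'
import numpy as np, cv2
from plant import *
from scipy.spatial.transform import Rotation as R
def grab(n,name):
    im=get_image(n); cv2.imwrite(f'pics/{name}.png',im[:,:,::-1]); return im
def ray(n,uv,s=None):
    m=camera_model(n); K=np.array(m['K'],float); d=np.array(m['dist_coeffs'],float)
    p=cv2.undistortPoints(np.array(uv,float).reshape(-1,1,2),K,d).reshape(-1,2)
    v=np.c_[p[:,0],-p[:,1],-np.ones(len(p))]
    if n=='wrist':
        T=np.array(m['tool_from_camera']); Rt=R.from_quat(s['tool_rot']).as_matrix()
        return Rt@T[:3,3]+np.array(s['position']), v@(Rt@T[:3,:3]).T
    r=np.array(m['rotation'],float)
    r=R.from_quat(r).as_matrix() if r.size==4 else r
    return np.array(m['xyz'],float), v@r.T
def plane(n,uv,z,s=None):
    o,v=ray(n,uv,s); return o+v*((z-o[2])/v[:,2])[:,None]
def tri(rays):
    A=np.zeros((3,3));b=np.zeros(3)
    for o,v in rays:
        v=v/np.linalg.norm(v);P=np.eye(3)-np.outer(v,v);A+=P;b+=P@o
    x=np.linalg.solve(A,b); return x,[np.linalg.norm((np.eye(3)-np.outer(v,v)/(v@v))@(x-o)) for o,v in rays]
E
python3 - <<'E'
from h import *
s=sense();print(s)
for n in ['top','scene','wrist']:
    grab(n,n+'0');print(n,camera_model(n))
print(hold_point_z)
E
```

```text
pics
{'time': 0.0, 'joint_positions': array([ 1.25498847,  0.46836754, -0.01157473,  1.60362499,  0.00599099,
        1.07138543, -0.05629492]), 'qd': array([-0.00077008, -0.00139439,  0.00038274,  0.00214827, -0.00080518,
        0.00084829, -0.00040385]), 'joint_torque': array([ 4.84965403e-04, -5.20572817e+01, -1.24568929e-02, -2.43747586e+01,
       -5.66468784e-02,  1.72832102e-02,  1.91245726e-04]), 'position': array([ 174.89501359, -625.42475386,  213.64601661]), 'tool_rot': array([ 9.90717021e-01,  1.35937549e-01, -1.81919296e-04, -8.56435716e-04]), 'force': array([ 0.61105819,  0.65045092, -0.30119879]), 'moment': array([ 0.01455268, -0.01442234,  0.02336678]), 'finger_force': 0.0, 'gripper_width': 91.78547195350927}
top {'K': array([[531.97858414,   0.        , 311.0939769 ],
       [  0.        , 531.97858414, 240.44997252],
       [  0.        ,   0.        ,   1.        ]]), 'dist_coeffs': array([-0.01922519,  0.        ,  0.        ,  0.        ,  0.        ]), 'xyz': array([ 407.74004458, -160.18140517, 1426.61347441]), 'rotation': array([ 0.02144933, -0.01742526, -0.6
[... 335 characters left out ...]
 'rotation': array([-0.13149397,  0.46427337,  0.83961816, -0.24940112])}
wrist {'K': array([[374.6188351 ,   0.        , 326.09803648],
       [  0.        , 374.6188351 , 246.95953392],
       [  0.        ,   0.        ,   1.        ]]), 'dist_coeffs': array([0.0227329, 0.       , 0.       , 0.       , 0.       ]), 'tool_from_camera': array([[-5.08490044e-04,  9.72179260e-01,  2.34237546e-01,
         6.42048014e+01],
       [ 9.99999854e-01,  4.51125552e-04,  2.98479323e-04,
        -5.38911953e-02],
       [ 1.84504865e-04,  2.34237664e-01, -9.72179347e-01,
        -1.69629201e+02],
       [ 0.00000000e+00,  0.00000000e+00,  0.00000000e+00,
         1.00000000e+00]])}
18.700000000000003
```

View pics/top0.png

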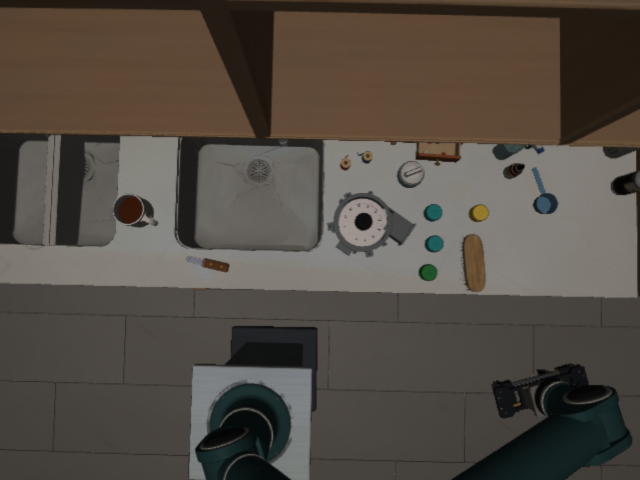

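View pics/scene0.png

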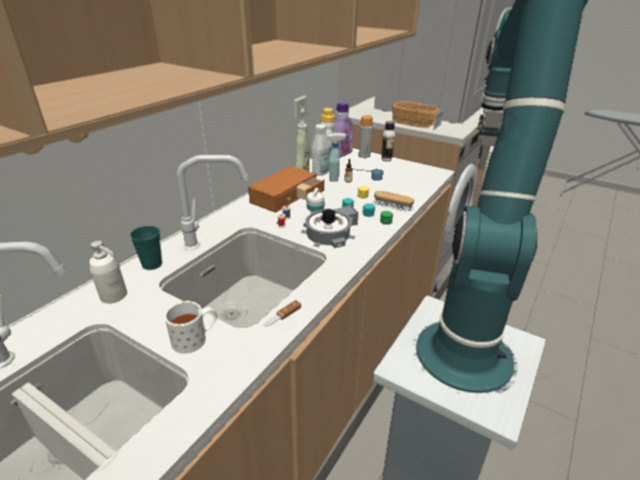

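The top view shows the fan at (363,221), with the black cap at its centre. The key is at (208,264) with its blade to the left, the brush at (474,263) and the mug at (130,210). Lookalikes for the cap are the teal caps at (433,212) and (434,243), the green at (428,272), the yellow at (480,213) and the grey knob at (411,174). The only key-like things are the key itself and the blue scoop at (544,200). I choose the black cap at (363,221) and the wooden-handled key at (208,264), and will check both in a close crop.

Run:
```python
from h import *
t=cv2.imread('pics/top0.png')
a=cv2.resize(t[180:265,320:420],None,fx=5,fy=5,interpolation=cv2.INTER_CUBIC)
b=cv2.resize(t[245:285,175:240],None,fx=5,fy=5,interpolation=cv2.INTER_CUBIC)
c=np.zeros((425,500+325,3),np.uint8);c[:,:500]=a;c[:200,500:]=b
cv2.imwrite('pics/c1.png',c[:,:800])
for uv,z in [((363,221),84),((208,264),18),((187,260),9),((229,267),18),((130,210),90),((474,263),46),((208,289),0),((370,252),18)]:
    print(uv,plane('top',uv,z).round(0))
```

```text
(363, 221) [[ 534. -282.   84.]]
(208, 264) [[416. 120.  18.]]
(187, 260) [[426. 179.   9.]]
(229, 267) [[410.  64.  18.]]
(130, 210) [[548. 309.  90.]]
(474, 263) [[ 435. -575.   46.]]
(208, 289) [[350. 122.   0.]]
(370, 252) [[ 458. -308.   18.]]
```

View pics/c1.png

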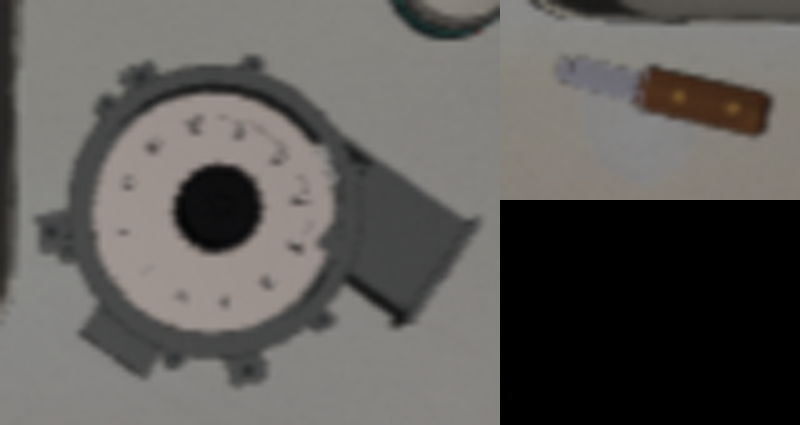

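The crop confirms both. The fan with its black cap is at about (363,222) and the slot block at about (344,249), on the lower left. The duct runs to the lower right. The key has its blade to the left and its brown handle to the right. Next I'll look at the fan with the wrist camera.

apply_moves(increments=[[[1,-0.6,0],0],[[1,-0.6,0],0],[[1,-0.6,0],0],[[1,-0.6,0],0],[[1,-0.6,0],0],[[1,-0.6,0],0],[[1,-0.6,0],0],[[1,-0.6,0],0]], hand=-1)

```text
time: 0.95
position: [368.1, -421.4, 214.4]
tool_rot: [0.991, 0.136, -0.0, -0.0]
force: [0.3, -0.3, 0.3]
gripper_width: 92.1
finger_force: 0.0
```

apply_moves(increments=[[[1,-0.7,0],0],[[1,-0.7,0],0],[[1,-0.7,0],0],[[1,-0.6,0],0],[[1,-0.6,0],0],[[0,0,0],0],[[0,0,0],0]])

```text
time: 1.65
position: [485.3, -286.3, 214.2]
tool_rot: [0.991, 0.137, -0.0, -0.0]
force: [-0.2, -0.1, -0.2]
gripper_width: 92.0
finger_force: 0.0
```

```bash
cat >> h.py <<'E'
def go(x,y,z,yaw=None):
    s=sense();p=np.array(s['position']);Rt=R.from_quat(s['tool_rot']).as_matrix()
    d=Rt.T@(np.array([x,y,z])-p)/30; cur=np.degrees(np.arctan2(Rt[1,0],Rt[0,0]))
    print('t',round(s['time'],2),'pos',p.round(1),'yaw',round(cur,1),'tilt',Rt[:,2].round(3),'shift units',d.round(2),'roll units',None if yaw is None else round(-((yaw-cur+180)%360-180)/6,2))
E
python3 - <<'E'
from h import *
s=sense();im=grab('wrist','w1');print({k:np.round(s[k],2) for k in('time','position','tool_rot','joint_positions')})
E
```

```text
{'time': np.float64(1.65), 'position': array([ 485.32, -286.33,  214.23]), 'tool_rot': array([ 0.99,  0.14, -0.  , -0.  ]), 'joint_positions': array([ 0.63,  0.34, -0.2 ,  1.81,  0.08,  1.01, -0.89])}
```

View pics/w1.png

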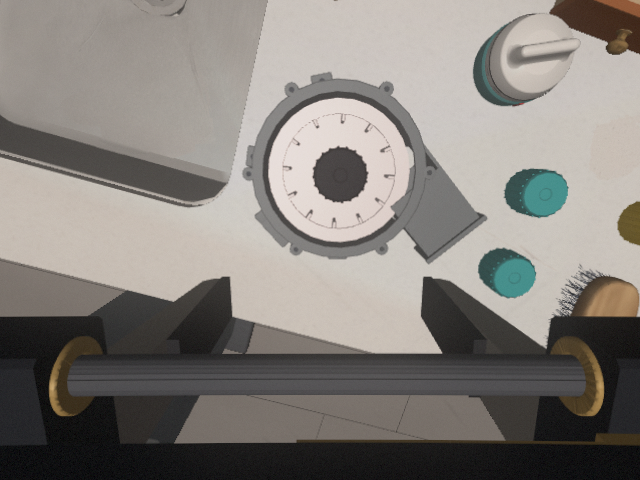

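The wrist view shows the fan rim centred near (340,172), the cap top at (340,174) and the slot block at about (270,231). I'll take a closer second view for triangulation and for the slot's direction.

apply_moves(increments=[[[-0.5,-0.7,0.8],0],[[-0.5,-0.7,0.8],0],[[-0.5,-0.7,0.8],0],[[0,0,0],0],[[0,0,0],0]])

```text
time: 2.2
position: [424.3, -239.7, 142.7]
tool_rot: [0.991, 0.135, -0.0, 0.0]
force: [0.5, -0.5, 0.3]
gripper_width: 91.9
finger_force: 0.0
```

Run:
```python
from h import *
import json
s=sense();im=grab('wrist','w2');json.dump({k:np.array(s[k]).tolist() for k in('position','tool_rot')},open('w2.json','w'));print(s['time'],s['position'])
```

```text
2.2 [ 424.27499602 -239.68055405  142.70632272]
```

View pics/w2.png

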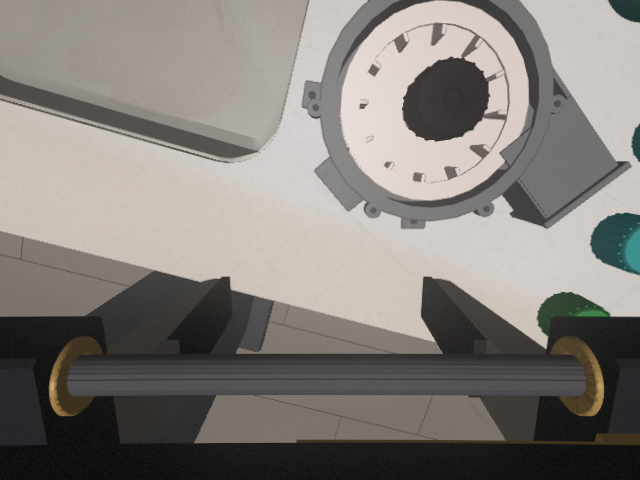

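Run:
```python
from h import *
import json
from scipy.optimize import least_squares
q1={'position':[485.32,-286.33,214.23],'tool_rot':[0.9906,0.137,0,0]}
q2=json.load(open('w2.json'))
for f,s,box in(('w1',q1,(240,65,490,268)),('w2',q2,(300,0,635,235))):
    im=cv2.imread(f'pics/{f}.png');hsv=cv2.cvtColor(im,cv2.COLOR_BGR2HSV)
    m=((hsv[...,1]<45)&(hsv[...,2]<165)).astype(np.uint8)
    M=np.zeros_like(m);x0,y0,x1,y1=box;M[y0:y1,x0:x1]=m[y0:y1,x0:x1]
    M=cv2.morphologyEx(M,cv2.MORPH_OPEN,np.ones((3,3)))
    c=max(cv2.findContours(M,cv2.RETR_EXTERNAL,cv2.CHAIN_APPROX_NONE)[0],key=cv2.contourArea)
    print(f,cv2.contourArea(c))
    pts=c[:,0,:].astype(float);pts=pts[(pts[:,1]>y0+1)]
    for z in(40,50,60):
        P=plane('wrist',pts,z,s)[:,:2]
        g=least_squares(lambda a:np.hypot(*(P-a[:2]).T)-a[2],[534,-285,77],loss='soft_l1',f_scale=0.7)
        print(z,g.x.round(1),np.median(abs(g.fun)).round(2))
    ap=cv2.approxPolyDP(c,3.,True)[:,0];print([tuple(map(int,p)) for p in ap])
    d=((im.max(2)<75)).astype(np.uint8);D=np.zeros_like(d);D[y0:y1,x0:x1]=d[y0:y1,x0:x1]
    n,l,st,ce=cv2.connectedComponentsWithStats(D)
    print([(st[i].tolist(),ce[i].round(1).tolist()) for i in range(1,n) if st[i][4]>500])
im=cv2.imread('pics/w2.png')
a=cv2.resize(im[140:235,300:430],None,fx=5,fy=5,interpolation=cv2.INTER_CUBIC)
cv2.imwrite('pics/c2.png',a)
```

```text
w1 29780.0
40 [ 534.7 -288.6   83.8] 4.82
50 [ 535.  -288.    81.4] 4.67
60 [ 535.4 -287.5   79. ] 4.53
[(288, 83), (287, 96), (266, 118), (255, 145), (248, 146), (248, 166), (243, 176), (252, 180), (261, 208), (255, 218), (280, 245), (290, 242), (290, 252), (299, 254), (305, 250), (328, 258), (346, 258), (373, 249), (383, 254), (387, 250), (385, 243), (403, 229), (416, 244), (414, 249), (429, 263), (486, 219), (470, 206), (423, 144), (409, 113), (390, 95), (391, 83), (383, 82), (376, 87), (358, 80), (333, 79), (330, 72), (311, 76), (312, 82), (301, 88)]
[([263, 92, 78, 118, 570], [286.2, 136.4]), ([313, 147, 54, 55, 1627], [342.6, 176.3])]
w2 23623.5
40 [ 532.3 -294.    75.8] 12.06
50 [ 530.6 -291.3   73. ] 11.61
60 [ 528.9 -288.7   70.2] 11.17
[(305, 82), (302, 107), (312, 117), (320, 118), (330, 155), (315, 172), (347, 210), (363, 199), (369, 217), (378, 216), (382, 210), (399, 216), (401, 228), (423, 228), (426, 220), (456, 217), (470, 211), (487, 216), (493, 211), (490, 201), (501, 194), (513, 209), (511, 216), (549, 227), (630, 167), (628, 161), (613, 158), (554, 70), (547, 44), (519, 0), (455, 0), (480, 8), (514, 39), (527, 72), (529, 104), (520, 135), (500, 152), (504, 163), (486, 180), (453, 197), (412, 200), (377, 185), (348, 153), (339, 122), (341, 86), (361, 42), (394, 12), (431, 0), (368, 0), (341, 30), (321, 82)]
[([350, 0, 80, 52, 574], [384.0, 17.6]), ([453, 0, 86, 128, 1410], [514.4, 45.8]), ([402, 57, 87, 84, 5381], [445.9, 99.7]), ([503, 162, 123, 64, 1084], [535.1, 201.8]), ([593, 213, 42, 22, 647], [616.3, 224.5])]
```

View pics/c2.png

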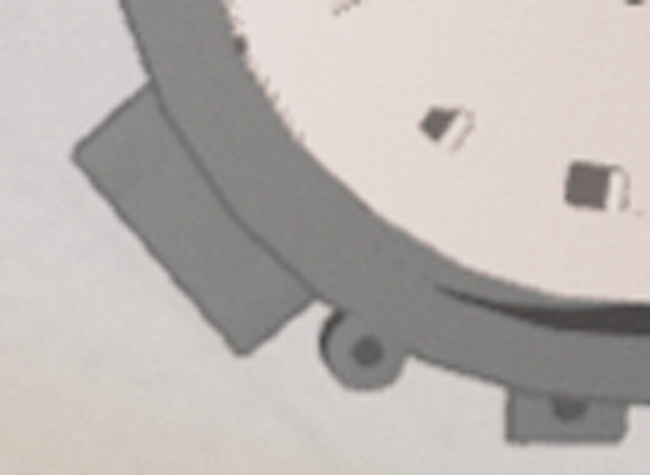

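Run:
```python
from h import *
import json
from scipy.optimize import least_squares
q1={'position':[485.32,-286.33,214.23],'tool_rot':[0.9906,0.137,0,0]}
q2=json.load(open('w2.json'))
def T(a,b):
    r=[];
    for uv,q in((a,q1),(b,q2)):
        o,v=ray('wrist',[uv],q); r.append((o,v[0]))
    return tri(r)
for n,a,b in(('captop',(340,175),(457,98)),('blkA',(255,217),(314.6,170.6)),('blkB',(281,245.5),(348.4,211.2)),('ductA',(486,218),(629,163)),('ductB',(429,263),(548,227))):
    x,e=T(a,b);print(n,x.round(1),np.round(e,1))
for f,s,box in(('w1',q1,(240,65,490,268)),('w2',q2,(300,0,635,235))):
    im=cv2.imread(f'pics/{f}.png');hsv=cv2.cvtColor(im,cv2.COLOR_BGR2HSV)
    m=((hsv[...,1]<45)&(hsv[...,2]<165)).astype(np.uint8)
    M=np.zeros_like(m);x0,y0,x1,y1=box;M[y0:y1,x0:x1]=m[y0:y1,x0:x1]
    c=max(cv2.findContours(M,cv2.RETR_EXTERNAL,cv2.CHAIN_APPROX_NONE)[0],key=cv2.contourArea)
    pts=c[:,0,:].astype(float);pts=pts[pts[:,1]>y0+1]
    P=plane('wrist',pts,50,s)[:,:2]
    for r0 in (77,):
        best=None
        rng=np.random.default_rng(0)
        k=np.ones(len(P),bool)
        for it in range(400):
            i=rng.choice(len(P),3,False);A=np.c_[2*P[i],np.ones(3)]
            try: sol=np.linalg.solve(A,(P[i]**2).sum(1))
            except Exception: continue
            rr=np.sqrt(max(sol[2]+sol[:2]@sol[:2],0))
            if not 72<rr<82: continue
            n=(abs(np.hypot(*(P-sol[:2]).T)-rr)<1.0)
            if best is None or n.sum()>best.sum(): best=n
        g=least_squares(lambda a:np.hypot(*(P[best]-a[:2]).T)-a[2],[534,-285,77]);print(f,'rim@50',g.x.round(1),best.sum(),len(P))
    for nm,A,B in((f,*{'w1':((255,217),(281,245.5)),'w2':((314.6,170.6),(348.4,211.2))}[f]),(f+' duct',*{'w1':((486,218),(429,263)),'w2':((629,163),(548,227))}[f])):
        for z in(20,40):
            Q=plane('wrist',[A,B],z,s);d=Q[1]-Q[0];print(nm,z,Q.mean(0).round(1),np.linalg.norm(d).round(1),'ang',np.degrees(np.arctan2(d[1],d[0])).round(1))
t=cv2.imread('pics/top0.png');hs=cv2.cvtColor(t,cv2.COLOR_BGR2HSV)
k=((hs[...,1]>110)&(hs[...,2]>40)).astype(np.uint8);kk=np.zeros_like(k);kk[250:280,180:235]=k[250:280,180:235]
c=max(cv2.findContours(kk,0,1)[0],key=cv2.contourArea);rc=cv2.minAreaRect(c);print(rc,plane('top',[rc[0]],18).round(1))
```

```text
captop [ 536.2 -283.5   89.8] [0.8 0.8]
blkA [ 473.5 -217.2   21.7] [0.5 0.5]
blkB [ 451.6 -249.6   21.8] [1. 1.]
ductA [ 534.8 -420.1   51.3] [0.8 0.8]
ductB [ 480.9 -386.1   50.6] [0. 0.]
w1 rim@50 [ 536.7 -283.1   76.1] 291 682
w1 20 [ 462.4 -233.1   20. ] 37.8 ang -123.6
w1 40 [ 467.1 -235.    40. ] 35.7 ang -123.6
w1 duct 20 [ 503.9 -415.9   20. ] 69.6 ang 146.8
w1 duct 40 [ 506.3 -407.8   40. ] 65.8 ang 146.8
w2 rim@50 [ 536.3 -283.1   76.2] 214 1281
w2 20 [ 462.2 -233.6   20. ] 40.8 ang -124.4
w2 40 [ 463.8 -232.8   40. ] 38.0 ang -124.4
w2 duct 20 [ 510.8 -424.2   20. ] 71.8 ang 148.1
w2 duct 40 [ 509.1 -410.3   40. ] 66.9 ang 148.1
((215.5294647216797, 264.8823547363281), (24.25356101989746, 7.761139392852783), 14.03624439239502) [[414.6 100.4  18. ]]
```

The crop shows the slot block's outer top edge from (315,171) to (348,211) in w2. The measurements agree: cap top about 88 mm up, block face 89 mm from the centre, rim radius 76 mm. That puts the centre at (536.4,-283.2) and the housing's +x at about -33.8°. Now to the key.

apply_moves(increments=[[[0.2,-1,-0.2],0],[[0.2,-1,-0.2],0],[[0.2,-1,-0.2],0],[[0.2,-1,-0.2],0],[[0.2,-1,-0.2],0],[[0.2,-1,-0.2],0],[[0.2,-1,-0.2],0],[[0.2,-1,-0.2],0]])

```text
time: 3.05
position: [408.3, 6.3, 192.3]
tool_rot: [0.991, 0.135, 0.002, 0.0]
force: [0.8, -0.2, 0.7]
gripper_width: 92.2
finger_force: 0.0
```

apply_moves(increments=[[[0.2,-1,0],0],[[0.2,-1,0],0],[[0,0,0],-1],[[0,0,0],-1],[[0,0,0],-1],[[0,0,0],-1],[[0,0,0],-1],[[0,0,0],-1]])

```text
time: 3.85
position: [403.9, 66.5, 191.9]
tool_rot: [0.9, 0.437, 0.001, 0.0]
force: [-0.0, -0.5, 0.8]
gripper_width: 92.1
finger_force: 0.0
```

apply_moves(increments=[[[0,0,0],-1],[[0,0,0],-1],[[0,0,0],-1],[[0,0,0],-1],[[0,0,0],0],[[0,0,0],0]])

```text
time: 4.45
position: [403.1, 66.5, 191.3]
tool_rot: [0.791, 0.612, 0.001, 0.0]
force: [-0.2, -0.3, 0.9]
gripper_width: 91.8
finger_force: 0.0
```

Run:
```python
from h import *
s=sense();im=grab('wrist','w3')[:,:,::-1];go(414.6,100.4,60,76);print(s['joint_positions'].round(2))
hs=cv2.cvtColor(np.ascontiguousarray(im),cv2.COLOR_BGR2HSV)
k=((hs[...,1]>110)&(hs[...,2]>40)&(hs[...,0]<20)).astype(np.uint8);k[330:]=0
k=cv2.morphologyEx(k,cv2.MORPH_CLOSE,np.ones((5,5)))
for c in cv2.findContours(k,0,1)[0]:
    if cv2.contourArea(c)<800: continue
    rc=cv2.minAreaRect(c);b=cv2.boxPoints(rc);P=plane('wrist',b,16,s);e=P[1]-P[0];f=P[2]-P[1]
    print(rc,plane('wrist',[rc[0]],16,s).round(1),[ (np.linalg.norm(w).round(1),np.degrees(np.arctan2(w[1],w[0])).round(1)) for w in(e,f)])
```

```text
t 4.5 pos [402.8  66.5 191.2] yaw 75.5 tilt [ 0.001  0.    -1.   ] shift units [1.19 0.09 4.37] roll units -0.09
[ 0.29  0.13 -0.56  2.15  0.09  0.88 -0.58]
```

View pics/w3.png

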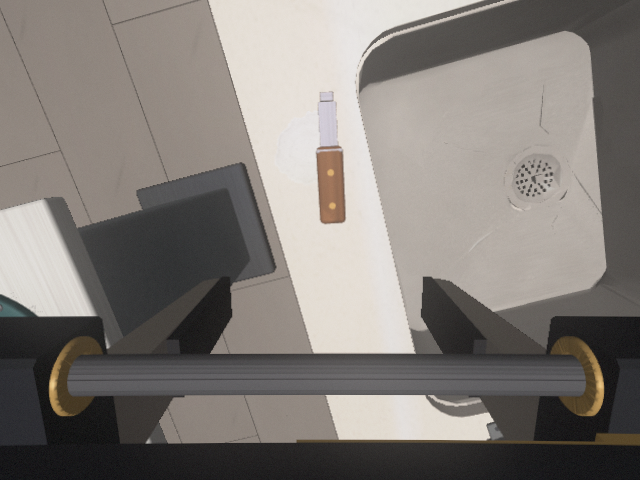

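The wrist view shows the key's handle from (330,148) to (333,222) and its blade tip at (326,92), with the blade pointing up (tool +x).

Run:
```python
from h import *
s=sense()
im=cv2.imread('pics/w3.png');hs=cv2.cvtColor(im,cv2.COLOR_BGR2HSV);print(hs[200,325],hs[60,330])
k=((hs[...,1]>100)&(hs[...,0]<25)).astype(np.uint8);k[:100]=0;k[250:]=0;k[:,:290]=0;k[:,370:]=0
c=max(cv2.findContours(k,0,1)[0],key=cv2.contourArea);rc=cv2.minAreaRect(c);b=cv2.boxPoints(rc);print(rc,b.round(0).tolist())
for z in(0,18):
    P=plane('wrist',b,z,s);print(z,P.mean(0).round(1),[(np.linalg.norm(w).round(1),np.degrees(np.arctan2(w[1],w[0])).round(1)) for w in(P[1]-P[0],P[2]-P[1])])
print('tip',plane('wrist',[(326.5,92)],9,s).round(1))
o,v=ray('wrist',[rc[0]],s);o2,v2=ray('top',[(215.5,264.9)]);print(tri([(o,v[0]),(o2,v2[0])]))
```

```text
[ 12 107 153] [ 16  14 230]
((330.6323547363281, 186.72747802734375), (70.06416320800781, 23.221519470214844), 87.45519256591797) [[317.0, 152.0], [341.0, 151.0], [344.0, 221.0], [321.0, 222.0]]
0 [415.3 100.8   0. ] [(np.float64(21.6), np.float64(-12.1)), (np.float64(66.1), np.float64(-101.4))]
18 [415.5 102.3  18. ] [(np.float64(20.6), np.float64(-12.1)), (np.float64(62.8), np.float64(-101.4))]
tip [[432.4 182.6   9. ]]
(array([415.08593825, 102.22694011,   8.24074333]), [np.float64(0.4732971195191739), np.float64(0.47329711951918557)])
```

apply_moves(increments=[[[0.4,0,0.6],-0.5],[[0.4,0,1],0],[[0.4,0,1],0],[[0,0,0.8],0],[[0,0,0],0],[[0,0,0],0]], hand=0.1)

```text
time: 5.1
position: [409.9, 102.0, 88.9]
tool_rot: [0.774, 0.633, -0.0, -0.0]
force: [0.0, 0.5, 0.6]
gripper_width: 46.0
finger_force: 0.0
```

Run:
```python
from h import *
s=sense();im=grab('wrist','w4');go(416.3,103.2,5,78.3);print(s['gripper_width'])
```

```text
t 5.15 pos [410.4 102.   89.5] yaw 78.6 tilt [ 0.001  0.    -1.   ] shift units [0.08 0.18 2.82] roll units 0.05
46.003853581867
```

View pics/w4.png

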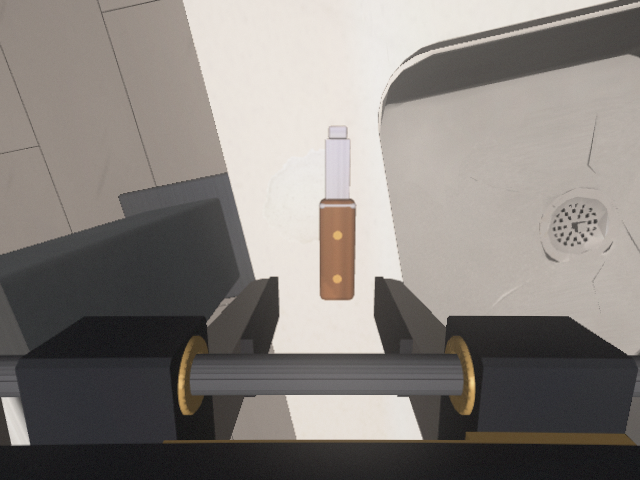

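The key is straight and vertical in the image at column 337, with the fingers spread evenly to either side. It's aligned, so I'll descend and grip.

apply_moves(increments=[[[0.1,0.2,0.8],0],[[0,0,0.8],0],[[0,0,0.8],0],[[0,0,0.4],0],[[0,0,0],0],[[0,0,0],0]])

```text
time: 5.75
position: [416.9, 103.8, 5.6]
tool_rot: [0.774, 0.633, 0.001, 0.0]
force: [1.0, -0.2, -0.1]
gripper_width: 41.4
finger_force: 0.0
```

apply_moves(increments=[[[0,0,0],0],[[0,0,0],0],[[0,0,0],0],[[0,0,0],0],[[0,0,0],0]], hand=1, newtons=25)

```text
time: 6.25
position: [416.8, 103.7, 5.4]
tool_rot: [0.774, 0.633, 0.001, 0.001]
force: [-0.4, -0.8, 6.3]
gripper_width: 23.5
finger_force: 25.0
```

apply_moves(increments=[[[0,0,-1],0],[[0,0,-1],0],[[0,0,-1],0],[[0,0,0],0],[[0,0,0],0]])

```text
time: 6.75
position: [416.3, 103.2, 94.8]
tool_rot: [0.774, 0.633, 0.0, 0.001]
force: [0.3, 0.6, -1.1]
gripper_width: 24.0
finger_force: 25.0
```

Run:
```python
from h import *
go(381.8,-179.8,95,-33.8)
```

```text
t 6.75 pos [416.3 103.2  94.8] yaw 78.6 tilt [ 0.001 -0.    -1.   ] shift units [-9.47  0.74 -0.  ] roll units 18.73
```

apply_moves(increments=[[[-0.9,0.7,0],0],[[-1,0,0],0],[[-1,0,0],0],[[-1,0,0],0],[[-1,0,0],0],[[-1,0,0],0],[[-1,0,0],0],[[-1,0,0],0]])

```text
time: 7.55
position: [388.4, -133.7, 93.2]
tool_rot: [0.774, 0.634, -0.001, -0.001]
force: [0.5, 0.4, -0.1]
gripper_width: 23.6
finger_force: 25.0
```

apply_moves(increments=[[[-1,0,0],0],[[-0.6,0,0],0],[[0,0,0],1],[[0,0,0],1],[[0,0,0],1],[[0,0,0],1],[[0,0,0],1],[[0,0,0],1]])

```text
time: 8.35
position: [379.2, -179.5, 93.0]
tool_rot: [0.932, 0.361, -0.001, -0.001]
force: [-0.5, -0.1, -0.5]
gripper_width: 23.9
finger_force: 25.0
```

apply_moves(increments=[[[0,0,0],1],[[0,0,0],1],[[0,0,0],1],[[0,0,0],1],[[0,0,0],1],[[0,0,0],1],[[0,0,0],1],[[0,0,0],1]])

```text
time: 9.15
position: [379.2, -179.5, 93.0]
tool_rot: [0.999, -0.049, -0.002, -0.0]
force: [0.2, -0.4, -0.7]
gripper_width: 23.2
finger_force: 25.0
```

apply_moves(increments=[[[0,0,0],1],[[0,0,0],1],[[0,0,0],1],[[0,0,0],1],[[0,0,0],0.7],[[0,0,0],0],[[0,0,0],0]])

```text
time: 9.85
position: [379.7, -179.6, 93.6]
tool_rot: [0.958, -0.288, -0.001, 0.0]
force: [0.8, -0.5, -1.3]
gripper_width: 23.6
finger_force: 25.0
```

Run:
```python
from h import *
s=sense();go(381.8,-179.8,6,-33.8);print(s['joint_positions'].round(2))
```

```text
t 9.85 pos [ 379.7 -179.6   93.6] yaw -33.4 tilt [-0.002  0.    -1.   ] shift units [ 0.07 -0.03  2.92] roll units 0.06
[ 0.4   0.28 -0.04  2.24  0.02  0.63 -1.81]
```

apply_moves(increments=[[[0.1,0,1],0],[[0,0,1],0],[[0,0,0.7],0],[[0,0,0.2],0],[[0,0,0],0],[[0,0,0],0]])

```text
time: 10.45
position: [383.3, -181.8, 7.9]
tool_rot: [0.957, -0.289, 0.0, 0.0]
force: [0.1, -0.1, -0.9]
gripper_width: 23.6
finger_force: 25.0
```

Run:
```python
from h import *
s=sense();im=grab('wrist','w5');go(432.5,-213.7,6,-33.8);print(s['force'])
```

```text
t 10.5 pos [ 383.5 -181.9    8.2] yaw -33.6 tilt [ 0.001 -0.001 -1.   ] shift units [ 1.95 -0.02  0.08] roll units 0.04
[ 0.12754608 -0.05403902 -0.90166006]
```

View pics/w5.png

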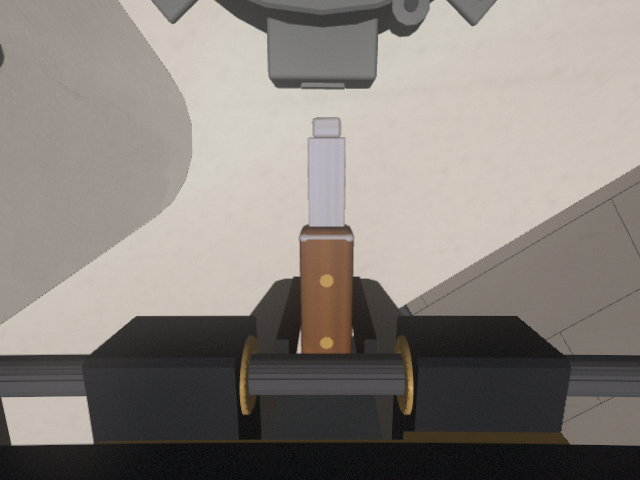

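The slot mouth spans columns 301–344 at row 85, so its centre is 322.5. The blade axis is at 326.5, so the key is about 1.7 mm off toward +y and otherwise square to the block. I'll correct that and insert.

apply_moves(increments=[[[0,-0.06,0.06],0],[[0.2,0,0],0],[[0.2,0,0],0],[[0.2,0,0],0],[[0.2,0,0],0],[[0,0,0],0]])

```text
time: 11.1
position: [405.1, -194.1, 5.9]
tool_rot: [0.957, -0.289, 0.001, 0.0]
force: [-0.7, -0.2, -1.0]
gripper_width: 23.9
finger_force: 25.0
```

Run:
```python
from h import *
s=sense();im=grab('wrist','w6');go(432.5,-213.7,6,-33.8);print(s['force'],s['moment'])
hs=cv2.cvtColor(im,cv2.COLOR_RGB2HSV)
for r in(100,130,160,200,240,260): 
    x=hs[r,285:375]; print(r,''.join('B' if (p[1]>90 and p[0]<25) else 'g' if p[2]<150 else 'v' if 105<p[0]<140 else '.' for p in x))
```

```text
t 11.15 pos [ 404.3 -193.6    5.7] yaw -33.6 tilt [ 0. -0. -1.] shift units [ 1.15  0.04 -0.01] roll units 0.04
[-0.72752325 -0.15272245 -1.03221564] [ 0.0442225  -0.00664588 -0.03349946]
100 gggggggggggggggggggggggggggggggggggggggggggggggggggggggggggggggggggggggggggggggggggggggggg
130 gggggggggggggggggggggggggggggggggggggggggggggggggggggggggggggggggggggggggggggggggggggggggg
160 .........................vvvvvvvvv.vv.vvvvvvvvvvvvvvvvvvvv................................
200 .........................vvvvvv.vvvvvvvvv.v.vvv.vv.v.vv..v................................
240 ...............g......gBBBBBBBBBBBBBBBBBBBBBBBBBBBBBBBBBBBBBBg.....gg.....................
260 ...............gBBBBBBBBBBBBBBBBBBBBBBBBBBBBBBBBBBBBBBBBBBBBBBBBBBBg......................
```

apply_moves(increments=[[[0.2,0,0],0],[[0.2,0,0],0],[[0.2,0,0],0],[[0.2,0,0],0],[[0.2,0,0],0],[[0,0,0],0]])

```text
time: 11.75
position: [429.9, -210.6, 5.8]
tool_rot: [0.957, -0.289, 0.001, 0.0]
force: [0.1, -0.9, -1.0]
gripper_width: 23.8
finger_force: 25.0
```

apply_moves(increments=[[[0.1,0,0],0],[[0.05,0,0],0],[[0.05,0,0],0],[[0,0,0],0],[[0,0,0],0]])

```text
time: 12.25
position: [433.5, -213.0, 5.6]
tool_rot: [0.957, -0.289, -0.0, -0.0]
force: [-0.8, 1.0, -0.6]
gripper_width: 23.9
finger_force: 25.0
```

apply_moves(increments=[[[0.04,0,0],0],[[0.04,0,0],0],[[0,0,0],0],[[0,0,0],0]])

```text
time: 12.65
position: [433.5, -213.0, 5.4]
tool_rot: [0.957, -0.289, -0.003, -0.0]
force: [-5.4, 5.4, 3.4]
gripper_width: 23.8
finger_force: 25.0
```

apply_moves(increments=[[[0.04,0,0],0],[[0.04,0,0],0],[[0,0,0],0],[[0,0,0],0]])

```text
time: 13.05
position: [433.6, -213.0, 5.3]
tool_rot: [0.957, -0.289, -0.005, -0.001]
force: [-9.6, 7.5, 10.8]
gripper_width: 23.9
finger_force: 25.0
```

apply_moves(increments=[[[-0.08,0,0],0],[[0,0,0],0],[[0,0,0],0]])

```text
time: 13.35
position: [433.5, -213.0, 5.3]
tool_rot: [0.957, -0.289, -0.003, -0.0]
force: [-6.0, 3.6, 4.0]
gripper_width: 23.8
finger_force: 25.0
```

apply_moves(increments=[[[0,0,0],0],[[0,0,0],0],[[0,0,0],0],[[0,0,0],0],[[0,0,0],0]], hand=-0.2)

```text
time: 13.85
position: [436.2, -214.8, 5.9]
tool_rot: [0.957, -0.289, 0.0, 0.0]
force: [0.0, -0.5, 0.5]
gripper_width: 55.2
finger_force: 0.0
```

apply_moves(increments=[[[0,0,-1],0],[[0,0,-1],0],[[0,0,-1],0],[[0,0,-1],0],[[0,0,-1],0],[[0,0,0],0],[[0,0,0],0]], hand=-0.4)

```text
time: 14.55
position: [436.1, -214.7, 156.1]
tool_rot: [0.957, -0.289, 0.001, 0.0]
force: [-0.3, 0.8, -0.4]
gripper_width: 64.4
finger_force: 0.0
```

Run:
```python
from h import *
s=sense();im=grab('wrist','w7');go(536.4,-283.2,155,62);print(s['force'],s['gripper_width'])
# expected key-axis points at home, and block face
hs=cv2.cvtColor(im,cv2.COLOR_RGB2HSV)
k=((hs[...,1]>90)&(hs[...,0]<25)&(hs[...,2]<190)).astype(np.uint8);k[330:]=0;k[:100]=0;k[:,:260]=0;k[:,390:]=0
c=max(cv2.findContours(k,0,1)[0],key=cv2.contourArea);rc=cv2.minAreaRect(c);x,y,w,h=cv2.boundingRect(c);print(rc,(x,y,w,h))
P=plane('wrist',[(x+w/2,y),(x+w/2,y+h)],18,s);print('handle ends',P.round(1),'dist from centre',[np.hypot(*(p[:2]-[536.4,-283.2])).round(1) for p in P])
```

```text
t 14.6 pos [ 435.5 -214.4  155.2] yaw -33.6 tilt [-0.001  0.    -1.   ] shift units [4.07 0.05 0.  ] roll units -15.93
[-0.31468877  0.82430098 -0.39765966] 64.39120571713465
((326.0, 241.0), (72.0, 26.0), 90.0) (313, 205, 27, 73)
handle ends [[ 457.2 -230.1   18. ]
 [ 404.8 -195.2   18. ]] dist from centre [np.float64(95.3), np.float64(158.4)]
```

apply_moves(increments=[[[0.9,0,0],0],[[0.9,0,0],0],[[0.9,0,0],0],[[0.9,0,0],0],[[0.45,0,0],0],[[0,0,0],-1],[[0,0,0],-1],[[0,0,0],-1]])

```text
time: 15.4
position: [536.2, -281.2, 153.3]
tool_rot: [0.991, -0.133, -0.002, -0.001]
force: [-0.6, 0.9, 0.5]
gripper_width: 64.4
finger_force: 0.0
```

apply_moves(increments=[[[0,0,0],-1],[[0,0,0],-1],[[0,0,0],-1],[[0,0,0],-1],[[0,0,0],-1],[[0,0,0],-1],[[0,0,0],-1],[[0,0,0],0]])

```text
time: 16.2
position: [536.2, -281.3, 153.7]
tool_rot: [0.973, 0.229, -0.001, -0.001]
force: [-0.8, -0.8, -0.3]
gripper_width: 64.6
finger_force: 0.0
```

apply_moves(increments=[[[0,0,0],0],[[0,0,0],0]])

```text
time: 16.4
position: [536.8, -281.7, 155.0]
tool_rot: [0.974, 0.228, -0.001, -0.0]
force: [0.3, -0.7, -0.3]
gripper_width: 64.3
finger_force: 0.0
```

Run:
```python
from h import *
s=sense();im=grab('wrist','w8');go(536.4,-283.2,57,30);print(s['joint_positions'].round(2))
m=(im.max(2)<75).astype(np.uint8);m[330:]=0
n,l,st,ce=cv2.connectedComponentsWithStats(m)
print([(st[i].tolist(),ce[i].round(1).tolist()) for i in range(1,n) if st[i][4]>600])
```

```text
t 16.45 pos [ 536.9 -281.7  155.2] yaw 26.4 tilt [-0.001  0.    -1.   ] shift units [-0.04  0.04  3.27] roll units -0.61
[ 0.62  0.48 -0.25  1.75  0.14  0.93 -0.8 ]
[([578, 0, 62, 56, 2602], [613.3, 23.6]), ([593, 99, 47, 49, 994], [624.5, 122.8]), ([0, 104, 92, 72, 2716], [29.9, 141.3]), ([178, 192, 208, 138, 3849], [249.7, 302.6]), ([297, 218, 64, 69, 3327], [328.3, 252.4]), ([393, 277, 90, 53, 2742], [423.8, 308.8]), ([488, 301, 147, 29, 1873], [553.4, 322.5]), ([0, 308, 165, 22, 2298], [79.7, 322.3])]
```

View pics/w8.png

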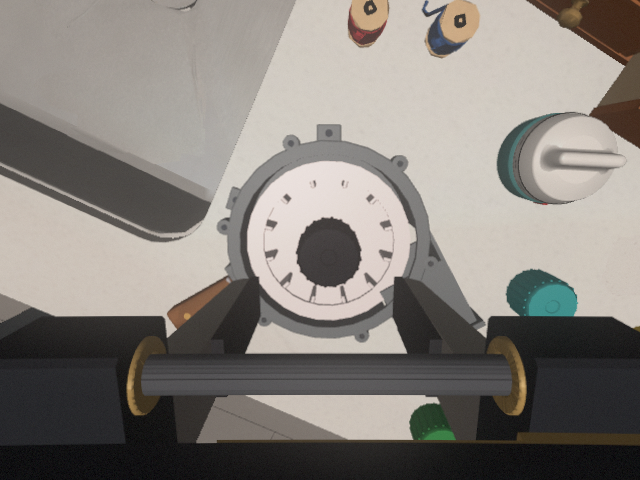

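The cap is centred near (330,255) between the fingers, and the key handle is in place at the slot (200,300). I'll descend and grip the cap.

apply_moves(increments=[[[-0.03,0.05,0.8],0],[[0,0,0.8],0],[[0,0,0.8],0],[[0,0,0.6],0],[[0,0,0.25],0],[[0,0,0],0],[[0,0,0],0]])

```text
time: 17.15
position: [537.6, -283.7, 59.0]
tool_rot: [0.974, 0.228, 0.0, 0.0]
force: [-0.4, 1.0, 0.2]
gripper_width: 64.4
finger_force: 0.0
```

apply_moves(increments=[[[0,0,0],0],[[0,0,0],0],[[0,0,0],0],[[0,0,0],0],[[0,0,0],0],[[0,0,0],0]], hand=1, newtons=20)

```text
time: 17.75
position: [537.2, -283.3, 58.9]
tool_rot: [0.974, 0.229, 0.0, 0.0]
force: [-1.7, 2.7, 5.8]
gripper_width: 44.1
finger_force: 20.0
```

Run:
```python
from h import *
s=sense();go(536.4,-283.2,57,30);print(s['force'],s['moment'],s['gripper_width'])
```

```text
t 17.75 pos [ 537.2 -283.3   58.9] yaw 26.4 tilt [ 0.  0. -1.] shift units [-0.02 -0.01  0.06] roll units -0.59
[-1.6652858   2.66273383  5.83767751] [ 0.46942679  0.45293065 -0.02659236] 44.08041249268961
```

apply_moves(increments=[[[0,0,0],-0.7],[[0,0,0],-0.7],[[0,0,0],-0.7],[[0,0,0],-0.7],[[0,0,0],0]])

```text
time: 18.25
position: [537.6, -283.7, 59.3]
tool_rot: [0.929, 0.369, 0.0, 0.0]
force: [-1.9, 2.0, 6.9]
gripper_width: 44.1
finger_force: 20.0
```

Run:
```python
from h import *
s=sense();go(536.4,-283.2,57,30);print(s['force'],s['moment'],s['gripper_width'])
```

```text
t 18.25 pos [ 537.6 -283.7   59.3] yaw 43.3 tilt [ 0.001 -0.    -1.   ] shift units [-0.02 -0.04  0.08] roll units 2.22
[-1.85736275  1.95681968  6.9327137 ] [ 0.40797202  0.47631927 -0.03529919] 44.07994055415304
```

apply_moves(increments=[[[0,0,0],-0.7],[[0,0,0],-0.7],[[0,0,0],-0.7],[[0,0,0],0]])

```text
time: 18.65
position: [538.1, -284.0, 59.8]
tool_rot: [0.883, 0.469, 0.001, 0.001]
force: [-1.9, 0.7, 9.5]
gripper_width: 44.3
finger_force: 20.0
```

Run:
```python
from h import *
s=sense();go(536.4,-283.2,57,30);print(s['force'],s['moment'],s['gripper_width'])
```

```text
t 18.65 pos [ 538.1 -284.    59.8] yaw 55.9 tilt [ 0.002 -0.001 -1.   ] shift units [-0.01 -0.06  0.09] roll units 4.32
[-1.89415501  0.70624789  9.54227687] [ 0.35297876  0.33627207 -0.00780026] 44.31837251485267
```

The torque is near zero and the cap is pushing up (z +0.9 mm, force rising), so anticlockwise is the loosening way. I'll continue and follow it upward.

apply_moves(increments=[[[0,0,-0.03],-0.7],[[0,0,-0.01],-0.7],[[0,0,-0.01],-0.7],[[0,0,-0.01],-0.7],[[0,0,-0.01],-0.7],[[0,0,0],0]])

```text
time: 19.25
position: [538.4, -284.2, 61.2]
tool_rot: [0.784, 0.621, 0.001, 0.001]
force: [1.5, -0.9, 4.7]
gripper_width: 44.2
finger_force: 20.0
```

apply_moves(increments=[[[0,0,-0.01],-0.7],[[0,0,-0.01],-0.7],[[0,0,-0.01],-0.7],[[0,0,-0.01],-0.7],[[0,0,-0.01],-0.7],[[0,0,0],0]])

```text
time: 19.85
position: [537.8, -284.0, 62.2]
tool_rot: [0.658, 0.753, 0.0, 0.001]
force: [0.9, -0.2, 3.3]
gripper_width: 44.5
finger_force: 20.0
```

Run:
```python
from h import *
s=sense();go(536.4,-283.2,57,30);print(s['force'],s['moment'],s['gripper_width'])
```

```text
t 19.85 pos [ 537.8 -284.    62.2] yaw 97.7 tilt [ 0.002 -0.    -1.   ] shift units [ 0.03 -0.04  0.17] roll units 11.29
[ 0.94077228 -0.22312234  3.32471937] [-0.11271274 -0.44246303  0.04303453] 44.45305625370551
```

apply_moves(increments=[[[0,0,-0.01],-0.7],[[0,0,-0.01],-0.7],[[0,0,-0.01],-0.7],[[0,0,-0.01],-0.7],[[0,0,-0.01],-0.7],[[0,0,0],-0.5],[[0,0,0],0]])

```text
time: 20.55
position: [536.6, -283.6, 62.7]
tool_rot: [0.487, 0.873, 0.0, -0.0]
force: [1.5, -0.5, -0.2]
gripper_width: 44.0
finger_force: 20.0
```

apply_moves(increments=[[[0,0,-0.05],0],[[0,0,-0.05],0],[[0,0,-0.1],0],[[0,0,0],0]], newtons=25)

```text
time: 20.95
position: [537.0, -283.6, 69.8]
tool_rot: [0.486, 0.874, -0.0, 0.0]
force: [0.9, -1.1, -0.7]
gripper_width: 44.1
finger_force: 25.0
```

The cap is free: it lifts with only its own weight on the wrist. I'll raise it to 100 mm above its seat.

apply_moves(increments=[[[0,0,-0.4],0],[[0,0,-0.5],0],[[0,0,-0.6],0],[[0,0,-0.6],0],[[0,0,-0.5],0],[[0,0,-0.35],0],[[0,0,0],0],[[0,0,0],0]])

```text
time: 21.75
position: [536.7, -283.6, 157.8]
tool_rot: [0.486, 0.874, -0.0, -0.0]
force: [-0.6, 0.7, -0.6]
gripper_width: 44.4
finger_force: 25.0
```

Run:
```python
from h import *
s=sense();a=grab('wrist','w9');t=grab('top','top9');sc=grab('scene','scene9');go(536.8,-283.5,159,120);print(s['force'],s['gripper_width'],s['finger_force'],s['qd'].round(3))
def bl(im,lo,hi):
    h=cv2.cvtColor(im,cv2.COLOR_RGB2HSV);return cv2.inRange(h,lo,hi)
o=cv2.imread('pics/scene0.png')[:,:,::-1];
d=cv2.absdiff(np.ascontiguousarray(o),sc).max(2)
print('mug diff',(d[295:355,160:220]>40).sum(),'brush diff',(d[185:215,370:420]>40).sum())
A=a[0:330,150:550];B=sc[140:260,260:420]
c=np.zeros((480,800,3),np.uint8);c[:330,:400]=A;c[:300,400:]=cv2.resize(B,(400,300));cv2.imwrite('pics/c9.png',c[:,:,::-1])
```

```text
t 21.9 pos [ 536.4 -283.3  156.9] yaw 121.8 tilt [-0.001  0.001 -1.   ] shift units [-0.01  0.01 -0.07] roll units 0.3
[-0.63946466  0.72895616 -0.64617228] 44.41784699529831 24.99957407824695 [-0.004  0.017  0.007  0.01  -0.    -0.001 -0.002]
mug diff 0 brush diff 0
```

View pics/c9.png

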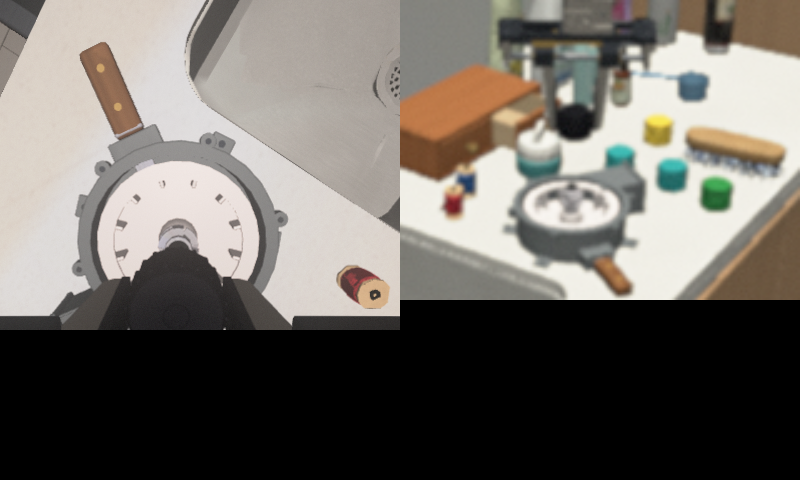

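The picture shows the cap held upright above the bare post at crop (178,235). The key's handle is against the slot block at (130,135), with the blade tip showing between the vanes at (143,165). The mug and brush haven't moved.

apply_moves(increments=[[[0,0,-0.05],0],[[0,0,0],0],[[0,0,0],0],[[0,0,0],0],[[0,0,0],0]])

```text
time: 22.4
position: [537.0, -283.5, 159.3]
tool_rot: [0.486, 0.874, -0.0, -0.0]
force: [-0.4, 0.3, -0.2]
gripper_width: 44.5
finger_force: 25.0
```

```bash
python3 -c "
from plant import *
print(finish_job())"
```

```text
the job is handed in; nothing more can be done
None
```

I handed the job in at 22.4 s: the key is fully home in the slot, the cap came off anticlockwise on the first try (so clockwise was not needed), it is held upright about 10 cm above its seat, and the brush and mug have not moved.

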